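# Trap a border tile strip in the cutting jig with a hook rod

### The job

Slide the loose green tile strip sideways across the jig, without lifting it, until its whole length lies flush against the blue fence. Then use the hooked rod, never the gripper itself, to reach under the guard and draw the bolt by its red post all the way towards the robot, so that its tongue traps the far end of the strip. Finish by laying the rod flat on the bench, off the jig and with its hook level, and leave the hammer, the tile stack and the jar where they stand.

Things in the scene. Friction and masses are not known exactly. Their poses are not given: they have to be found in the camera images.
- jig: Fixed cutting jig. Origin at bench height (z = 0) in its middle; x runs along it away from the robot, y left, z up. Aluminium base plate 400 x 190 x 10 mm: x -200 to 200, y -100 to 90 mm, top at z 10 mm.
- fence_face (a point): Middle of the lower edge of the blue fence's working face, at jig (-75, 60, 10) mm; axes as the jig's. The fence bar runs along the jig's x from -200 to 50 mm and spans y 60 to 85 mm, top at z 40 mm; the strip must lie against its face at y = 60 mm.
- guard_mouth (a point): Middle of the guard's mouth on the robot's side, at jig (50, -15, 10) mm. Yellow tunnel, jig x 50 to 200 mm, open at both ends: walls 6 mm thick, inner faces at jig y -60 and 30 mm, tops at z 105 mm, four 6 mm bars across at x 55, 95, 135, 175 mm (z 99 to 105), too close for a gripper. On its floor, low keeps flank the bolt: x 60 to 200, y -17 to -9 and 15 to 23, z to 22 mm.
- bolt (a joint): How far the bolt is drawn towards the robot, along the jig's -x, in m: 0 fully back, 0.085 fully drawn, at its end stop. It starts nearly back. About 3 N of friction; no spring, it stays where it is left.
- latch: The sliding bolt: steel bar 16 mm wide, z 12 to 28 mm, with an upright red post, 14 mm diameter, z 28 to 88 mm. Origin on the post's axis at z = 0, axes as the jig's; it lies at jig y 3 mm, x 145 mm minus the joint value. The bar reaches 95 mm in front of the post (its tongue) and 40 mm behind. Drawn, the tongue passes 4 mm beside a strip that lies against the fence; any other strip blocks it.
- strip: Loose ceramic strip, tan clay with dark green top, 180 x 45 x 22 mm, about 0.3 kg, lying askew on the jig's plate, away from the fence. Origin: centre of its underside; x along it, z up. Against the fence its origin is at jig y 37.5 mm. Keep it about as far along the jig as it starts (origin at jig x -115 to -40 mm), so that the tongue overlaps its far end.
- rod: Hooked rod, 0.15 kg, lying flat on the bench left or right of the jig (changing places with the hammer). Orange grip 24 x 24 mm in section; steel shaft 8 mm thick. Origin under the grip near the balance point; x towards the hook, y left, z up. Grip: x -55 to 40 mm. Shaft: 12 mm above the underside, to x 170 mm, where it bends square into a level prong along +y, ending at y 34 mm.
- rod_hook (a point): Middle of the hook's prong (8 mm thick), at rod (170, 17, 12) mm; axes as the rod's.
- hammer: Bystander. Tile hammer lying flat, about 0.8 kg: steel head 182 mm long along its y at x = 70 mm, 36 mm high, wooden handle along x from -120 mm. Origin on the bench below the handle.
- tiles: Bystander. Stack of five green tiles, 100 x 76 x 60 mm, about 0.9 kg, beside the jig. Origin: centre of its underside.
- jar: Bystander. Grey closed jar, 64 mm diameter, 130 mm high, beside the jig. Origin: centre of its underside.
Not all that is in view belongs to the job. What is meant by the rod is not purple or yellow, and is the larger of those in its own colour.

How it is judged (in metres and radians):
On the way, in this order (a step that is already met when the one before it is completed fails the run):
1. the strip lies flush against the fence (y of strip in the frame of jig between 0.0345 and 0.0405 m and x of strip in the frame of jig between -0.115 and -0.04 m and angle between the x axis of strip and the x axis of jig, either way round below 0.03 rad), for 0.2 s.
2. the bolt is fully drawn (value of joint bolt above 0.078 m), for 0.1 s.
At the end, for the whole second after the job is handed in: The strip lies against the fence (within 3 mm across the jig and 0.03 rad, origin at jig x -115 to -40 mm), the bolt is drawn at least 78 of its 85 mm, and the rod rests flat on the bench, not on the jig (origin under 6 mm above the bench, tilt under 0.12 rad) (all of step 1 and value of joint bolt above 0.078 m and height (world z) of rod below 0.006 m and angle between rod's own z axis and vertical below 0.12 rad and linear speed of each of rod, strip below 0.02 m/s); the robot touches nothing.
It fails at once if the gripper or arm touches the bolt (contact force between any of the fingers, the arm and latch above 0.5 N).
It fails at once if the strip is lifted off the jig (height (world z) of strip above 0.022 m).
It fails at once if the hammer, tile stack or jar is displaced by more than 25 mm or the jar is tipped (distance of any of hammer, tiles, jar from where it was at the start of the episode above 0.025 m or angle between jar's own z axis and vertical above 0.3 rad).
It also fails if it takes over 72 s, if anything falls off the work surface, if the arm or the gripper's body presses on something with over 40 N, if the wrist force passes 120 N, or if a joint passes its speed limit or range.

### The arm

A 6-joint arm with a two-finger parallel gripper is mounted at the origin on the work surface. World frame = base frame: x ahead of the robot, y to its left, z up, the work surface at z = 0. Lengths are in mm, angles in degrees, forces in N, time in s.
With the tool pointing down it reaches from about 350 to 850 mm from the base axis. Payload 8.1 kg.
Tool frame: the origin (TCP) lies at the very end of the fingers, on their centre line; the grasp point (between the pads) lies 19 mm behind it (r.grip_depth is the distance from the TCP to the grasp point, in mm); z points along the fingers, y is the direction in which the jaws open and shut (so a half turn about z gives the same grasp; the last joint's range is limited). The gripper opens to 85 mm and grips with 20 to 120 N. Pads are 22 mm wide; open, the fingers measure 114 mm over their backs; the gripper's body (76 mm by 85 mm) begins 54 mm behind the grasp point. The pads swing forward as they close: fully open they stand 13 mm farther back than shut.
Start: joints at [69.477, 7.471, 85.268, -0, 87.261, -4.893], TCP at [161.635, 577.823, 231.292] pointing down, gripper open.
Joint ranges: [-169.43, 169.43], [-51.17, 129.36], [1.28, 143.12], [-76.62, 256.62], [0, 156.53], [-152.29, 152.29]. Speed limits (degrees/s): [136.94, 136.94, 159.86, 180, 180, 180].

### API

Orientations are given as [roll, pitch, yaw] about the fixed x, y, z axes, in that order (R = Rz(yaw) Ry(pitch) Rx(roll)).
In Python, from bench import status, viewer, hand_in, r gives the robot as it stands.
- The arm moves only by the shell command python3 -m crank 'ROWS' [OPENING] [FORCE]. ROWS is a JSON object of lists of equal length, an entry for each row: "slide": the shift along the tool's x, y, z in m, a list of three; "twist": the turn about the tool's z in rad. A call has 1 to 8 rows; each row shifts and turns the commanded pose from where the row before left it, along the tool's axes as they then stand; what a row does not reach is not made up. A row lasts 1/10 s, in which the tool goes at most 50 mm and 8.59 degrees, less where a joint would pass 70% of its speed; a pose out of reach is approached as far as the arm can. A call with a gripper value outside its range is refused whole. OPENING is the closure, from 0 (fully open) to 1 (shut), set as the call begins (- or left out, the last holds). The fingers move at their own pace and stop on an object; FORCE is the grip in N (left out, the last holds). Time passes only in rows, so rows that do not move let the fingers close. It gives the time, the measured TCP pose, the force and the opening at its end, in the units of the state.
- status.sense(): the state, without advancing time (a new reading comes with each control period).
- viewer.snapshot(name): name is "scene" or "top" or "wrist"; returns a dict with "img" (400x640x3 uint8, red, green, blue), "fx", "fy", "cx", "cy" (pixels), "k1" (the pictures are not rectified: a ray, as slopes to the right and down, at radius r is drawn at 1 + k1 r^2 times it, then the intrinsics apply), "R" (3x3) and "t" (3): a world point X has camera coordinates R X + t; the wrist camera has in their place "hand_eye" (4x4, takes a point from camera to tool coordinates, whose origin is the TCP and whose axes are the flange's). Camera axes: x right, y down, z forward; pixel columns grow to the right and rows downward; lengths in mm; the calibration is good to about 2 mm. A picture is of the moment at which its call begins: read the wrist's pose just before it. There is no depth.
- hand_in(): hands the job in, once; it reports no verdict.
The state is a dict: "time": time; "joint_pos": joint angles; "qd": joint speeds; "joint_efforts": joint torques, N m; "tool_pos": TCP position; "tcp_rot": TCP orientation; "ft_force": force on the tool from outside, world axes, zero at the start; "wrist_torque": the same for the moment, N m; "finger_gap": finger opening in mm.
Only numpy, scipy, OpenCV 4.12 (cv2) and the standard library are available. Lean on these libraries where they do the work, as an engineer would, in place of code of your own. Each camera call takes 0.05 s, during which the arm holds its last target.

## Working session

There is one attempt and no reset: what is moved stays moved. The work goes in short steps, Python scripts to look and compute and a shell command to move; the robot and the scene stay as the last step left them, time stands still between calls to the robot, and variables do not carry over. Pictures are saved under pics/ and viewed, and the job is handed in when it is done.

```bash
ls; mkdir -p pics
python3 - <<'E'
from bench import status, viewer, r
import cv2
s=status.sense();print(s)
for n in("scene","top","wrist"):
    d=viewer.snapshot(n);cv2.imwrite(f"pics/{n}0.png",d["img"][:,:,::-1]);print(n,{k:v for k,v in d.items() if k!="img"})
E
```

```text
pics
{'time': 0.0, 'joint_pos': array([ 6.94765141e+01,  7.51628017e+00,  8.53304012e+01, -1.64903737e-03,
        8.72619660e+01, -4.89327144e+00]), 'qd': array([ 0.00077824,  0.08406166, -0.00149163,  0.0174878 , -0.02624161,
        0.00581017]), 'joint_efforts': array([-3.84870200e-04, -5.69402182e+01, -5.00551379e+01, -1.94834229e-04,
        1.46721618e-02,  7.11385884e-07]), 'tool_pos': array([161.44925854, 577.28572882, 230.22147008]), 'tcp_rot': array([-1.79891608e+02, -7.62660630e-03,  1.64369859e+02]), 'ft_force': array([-0.97236933, -0.01138098,  0.19794151]), 'wrist_torque': array([ 0.0406246 , -0.02770251,  0.06357029]), 'finger_gap': 85.20211672256107}
scene {'fx': 403.0855313931938, 'fy': 403.0855313931938, 'cx': 314.80674421640674, 'cy': 209.69509788989834, 'k1': -0.026592531833827524, 'R': array([[-0.35800575,  0.93357895, -0.01619313],
       [ 0.71199006,  0.26172964, -0.65158864],
       [-0.60407122, -0.24480183, -0.75839965]]), 't': array([ 137.42122631, -324.16938629, 1369.31573779])}
top {'fx': 492.1390153995543, 'fy': 492.1390153995543, 'cx': 311.9922322892878, 'cy': 196.41575776216035, 'k1': -0.09474667221599511, 'R': array([[-0.06929198, -0.99758847, -0.00398238],
       [-0.97578532,  0.06860665, -0.20769241],
       [ 0.20746477, -0.01050547, -0.97818608]]), 't': array([  93.1811874 ,  501.53344986, 1116.39624628])}
wrist {'fx': 276.4944254454376, 'fy': 276.4944254454376, 'cx': 312.4174262273214, 'cy': 199.84870468576216, 'k1': -0.016062492803637744, 'hand_eye': array([[ 2.19587622e-05, -9.46398669e-01, -3.23000866e-01,
         8.35412433e+01],
       [ 9.99999998e-01, -5.60900857e-07,  6.96270516e-05,
        -1.26138264e+00],
       [-6.60761204e-05, -3.23000867e-01,  9.46398666e-01,
        -1.43508713e+02],
       [ 0.00000000e+00,  0.00000000e+00,  0.00000000e+00,
         1.00000000e+00]])}
```

View pics/scene0.png

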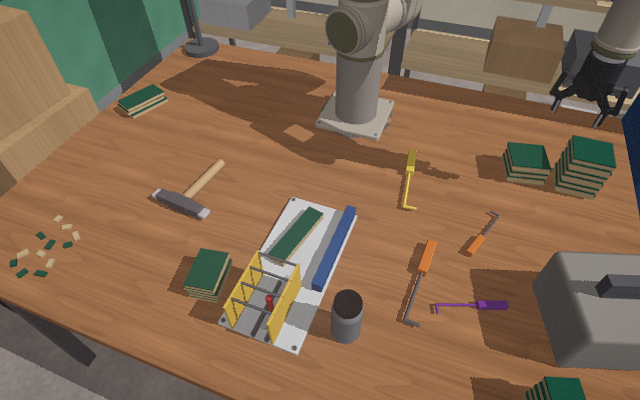

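View pics/top0.png

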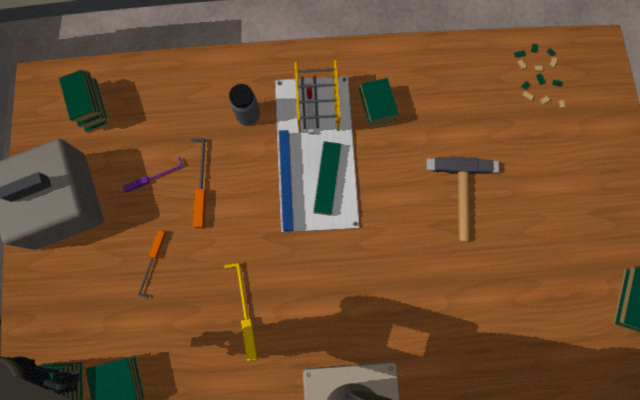

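View pics/wrist0.png

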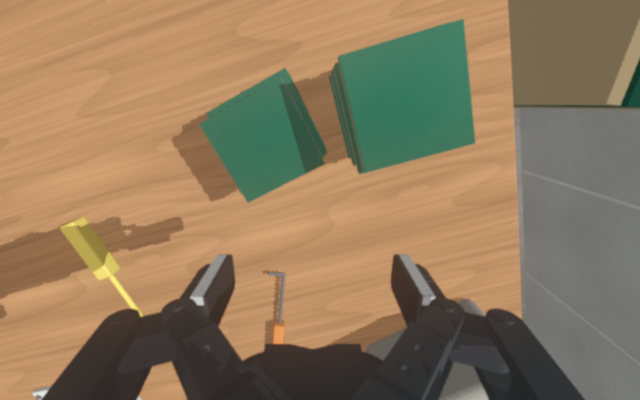

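The pictures show four hooked rods. In top pixels they are yellow (245,310), purple (155,175), small orange (150,262) and large orange (200,185). The large orange one fits: it isn't purple or yellow, and it is the larger of the two orange ones. I'll confirm it in an enlarged crop.

```bash
cat > h.py <<'E'
import numpy as np, cv2
from bench import status, viewer, r
from scipy.spatial.transform import Rotation as Ro
def cam(n):
    s=status.sense(); d=viewer.snapshot(n)
    if n=="wrist":
        T=np.eye(4);T[:3,:3]=Ro.from_euler('xyz',s['tcp_rot'],degrees=True).as_matrix();T[:3,3]=s['tool_pos']
        M=np.linalg.inv(T@d['hand_eye']);d['R'],d['t']=M[:3,:3],M[:3,3]
    return d
def K(d): return np.array([[d['fx'],0,d['cx']],[0,d['fy'],d['cy']],[0,0,1]])
def D(d): return np.array([d['k1'],0,0,0.])
def world(d,uv,z):
    p=cv2.undistortPoints(np.array(uv,float).reshape(-1,1,2),K(d),D(d)).reshape(-1,2)
    ray=np.c_[p,np.ones(len(p))]@d['R']; c=-d['R'].T@d['t']
    return c+ray*((z-c[2])/ray[:,2])[:,None]
def pix(d,X):
    return cv2.projectPoints(np.array(X,float).reshape(-1,1,3),cv2.Rodrigues(d['R'])[0],np.array(d['t'],float),K(d),D(d))[0].reshape(-1,2)
def save(d,name,box=None,f=1):
    im=d['img'][:,:,::-1]
    if box: x0,y0,x1,y1=box; im=im[y0:y1,x0:x1]
    cv2.imwrite('pics/'+name,cv2.resize(im,None,fx=f,fy=f,interpolation=cv2.INTER_CUBIC))
E
python3 - <<'E'
from h import *
d=cam("top");save(d,"rod1.png",(110,120,260,310),3.1);save(d,"jig1.png",(220,50,420,240),3.1)
E
```

```text
(no output)
```

View pics/rod1.png

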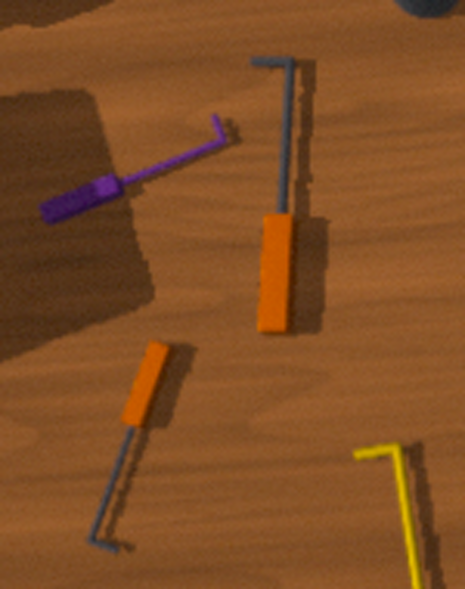

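View pics/jig1.png

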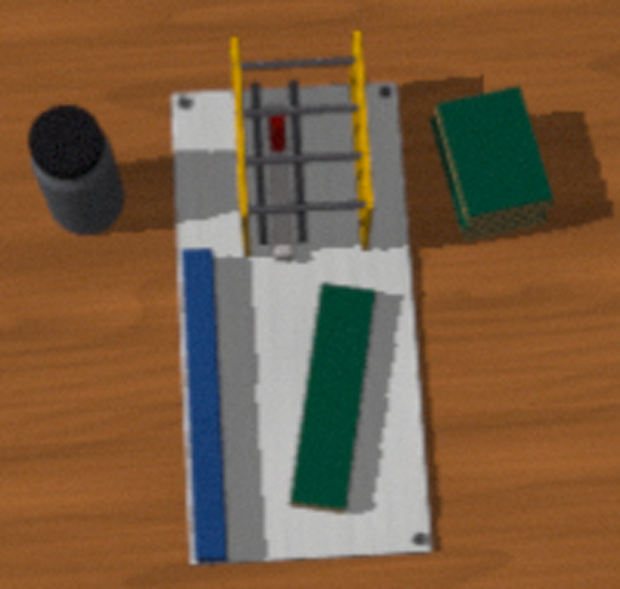

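Run:
```python
from h import *
np.set_printoptions(precision=1,suppress=True)
d=cam("top")
J=np.array([220,50]);Rr=np.array([110,120])
def w(p,o,z): return world(d,np.array(p)/3.1+o,z)
P=w([(173,93),(398,84),(431,550),(191,564)],J,10);print("plate",P)
# model: FL(200,90) FR(200,-100) NR(-200,-100) NL(-200,90)
def fit(L,W):
    L=np.array(L,float);mu=L.mean(0);mw=W[:,:2].mean(0);U,S,Vt=np.linalg.svd((L-mu).T@(W[:,:2]-mw));R=(U@np.diag([1,np.linalg.det(U@Vt)])@Vt).T
    t=mw-R@mu;print("res",np.linalg.norm(L@R.T+t-W[:,:2],axis=1));return R,t,np.degrees(np.arctan2(R[1,0],R[0,0]))
Rj,tj,aj=fit([(200,90),(200,-100),(-200,-100),(-200,90)],P);print("jig",tj,aj)
S=w([(322,283),(376,291),(346,511),(291,506)],J,32);Rs,ts,as_=fit([(90,22.5),(90,-22.5),(-90,-22.5),(-90,22.5)],S)
print("strip",ts,as_,"injig",Rj.T@(ts-tj),as_-aj)
G=w([(266,213),(294,214),(287,332),(259,331)],Rr,24);Rg,tg,ag=fit([(40,12),(40,-12),(-55,-12),(-55,12)],G);print("rod",tg,ag)
H=w([(289,63),(254,61)],Rr,12);print("hook",H,"pred",[Rg@v+tg for v in([170,0],[170,34])])
F=w([(184,250),(211,250),(226,558),(196,562)],J,40);print("fence",[(Rj.T@(f[:2]-tj)) for f in F])
T=w([(437,108),(521,88),(550,195),(468,218)],J,60);print("tiles",T.mean(0),T)
```

```text
plate [[832.7 130.3  10. ]
 [827.4 -59.5  10. ]
 [430.9 -51.4  10. ]
 [433.  137.3  10. ]]
res [0.1 1.7 1.8 0.7]
jig [631.1  44.2] -1.0963360982991155
res [1.3 0.7 1.2 2. ]
strip [555.   16.2] -11.918008231269814 injig [-75.5 -29.4] -10.821672132970699
res [0.7 1.  0.9 1.1]
rod [511.5 333.4] -4.741482935828266
hook [[680.1 323.   12. ]
 [684.  351.9  12. ]] pred [array([680.9, 319.4]), array([683.7, 353.3])]
fence [array([48.8, 83.8]), array([47.6, 62.2]), array([-200.8,   60.6]), array([-202.7,   83.7])]
tiles [ 739.9 -125.5   60. ] [[ 780.6  -83.5   60. ]
 [ 793.6 -153.1   60. ]
 [ 700.2 -166.3   60. ]
 [ 685.2  -99.2   60. ]]
```

Confirmed in the crop: the large orange rod has its grip at crop (276,272) and its hook at (252-293,62), with the prong to the left. The small orange one is at crop (145,385). The plate, strip and rod fits all agree with the given sizes to within 2 mm.

The plan is to push the strip with the open gripper, both fingers along the jig. First I'll turn the tool to yaw 88.9°.

```bash
python3 -m crank '{"slide":[[0,0,0],[0,0,0],[0,0,0],[0,0,0],[0,0,0],[0,0,0],[0,0,0],[0,0,0]],"twist":[0.1464,0.1464,0.1464,0.1464,0.1464,0.1464,0.1464,0.1464]}' 0
python3 -m crank '{"slide":[[0,0,0],[0,0,0]],"twist":[0.1464,0]}'
```

```text
time: 1.05
tool_pos: [161.6, 577.7, 231.1]
tcp_rot: [-180.0, 0.0, 96.9]
ft_force: [0.0, 0.5, 0.1]
finger_gap: 85.3
time: 1.25
tool_pos: [161.6, 577.7, 231.1]
tcp_rot: [-180.0, 0.0, 88.7]
ft_force: [-0.6, -0.3, 0.1]
finger_gap: 85.4
```

```bash
python3 -m crank '{"slide":[[-0.034,0.0226,0],[-0.034,0.0226,0],[-0.034,0.0226,0],[-0.034,0.0226,0],[-0.034,0.0226,0],[-0.034,0.0226,0],[-0.034,0.0226,0],[-0.034,0.0226,0]],"twist":[0,0,0,0,0,0,0,0]}'
python3 -m crank '{"slide":[[-0.034,0.0226,0],[-0.034,0.0226,0],[-0.034,0.0226,0],[-0.034,0.0226,0],[-0.034,0.0226,0],[-0.034,0.0226,0],[-0.034,0.0226,0],[-0.034,0.0226,0]],"twist":[0,0,0,0,0,0,0,0]}'
python3 -m crank '{"slide":[[-0.034,0.0226,0],[-0.034,0.0226,0],[0,0,0],[0,0,0]],"twist":[0,0,0,0]}'
```

```text
time: 2.05
tool_pos: [337.7, 300.9, 231.5]
tcp_rot: [180.0, -0.0, 89.2]
ft_force: [0.5, -0.8, -0.5]
finger_gap: 85.2
time: 2.85
tool_pos: [513.2, 25.2, 231.4]
tcp_rot: [180.0, -0.0, 89.2]
ft_force: [0.8, 0.4, 0.0]
finger_gap: 85.4
time: 3.25
tool_pos: [556.3, -42.7, 230.8]
tcp_rot: [-179.9, -0.0, 89.0]
ft_force: [-0.4, 0.8, -0.3]
finger_gap: 85.4
```

```bash
python3 -m crank '{"slide":[[0,0,0.04],[0,0,0.04],[0,0,0.04],[0,0,0.04],[0,0,0.02],[0,0,0.01],[0,0,0],[0,0,0]],"twist":[0,0,0,0,0,0,0,0]}'
python3 - <<'E'
from h import *
d=cam("scene");save(d,"s2.png",(200,150,400,360),2.8)
d=cam("wrist");save(d,"w2.png")
E
```

```text
time: 4.05
tool_pos: [557.3, -41.7, 42.9]
tcp_rot: [179.9, 0.0, 89.0]
ft_force: [0.5, -0.3, -0.0]
finger_gap: 85.5
```

View pics/s2.png

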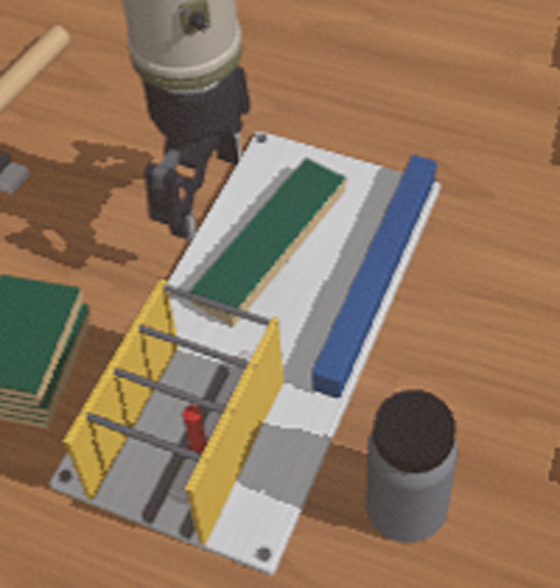

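View pics/w2.png

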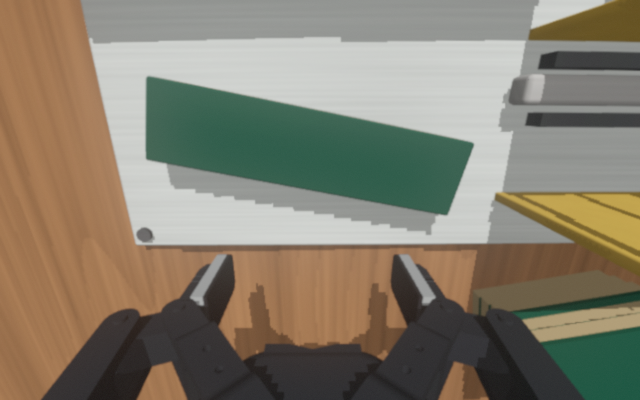

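The wrist view shows the strip from (147,80) to (470,145) beside the open fingers, with the finger tips at about (222,260) and (403,260). I'll lower in small steps and watch the force.

```bash
python3 -m crank '{"slide":[[0,0,0.015],[0,0,0],[0,0,0]],"twist":[0,0,0]}'
python3 -m crank '{"slide":[[0,0,0.006],[0,0,0],[0,0,0]],"twist":[0,0,0]}'
python3 -m crank '{"slide":[[0,0,0.004],[0,0,0],[0,0,0]],"twist":[0,0,0]}'
python3 - <<'E'
from h import *
np.set_printoptions(precision=1,suppress=True)
d=cam("scene");save(d,"s3.png",(220,150,340,260),5)
s=status.sense();R=Ro.from_euler('xyz',s['tcp_rot'],degrees=True).as_matrix()
for dz in(0,-13): print(pix(d,[s['tool_pos']+R@[0,y,dz] for y in(-50,50)]), (pix(d,[s['tool_pos']+R@[0,y,dz] for y in(-50,50)])-[220,150])*5)
E
```

```text
time: 4.45
tool_pos: [555.7, -42.0, 25.6]
tcp_rot: [-179.9, -0.0, 88.9]
ft_force: [0.1, 0.5, 0.7]
finger_gap: 85.7
time: 4.75
tool_pos: [556.2, -42.0, 20.1]
tcp_rot: [-180.0, -0.0, 88.9]
ft_force: [-1.0, -0.2, -0.2]
finger_gap: 85.5
time: 5.05
tool_pos: [556.2, -42.0, 16.2]
tcp_rot: [-180.0, -0.0, 88.9]
ft_force: [-0.1, -0.3, 0.3]
finger_gap: 85.0
[[283.5 215.4]
 [266.5 244.2]] [[317.5 327. ]
 [232.5 470.8]]
[[283.1 212.2]
 [265.9 241.1]] [[315.6 311. ]
 [229.6 455.3]]
```

View pics/s3.png

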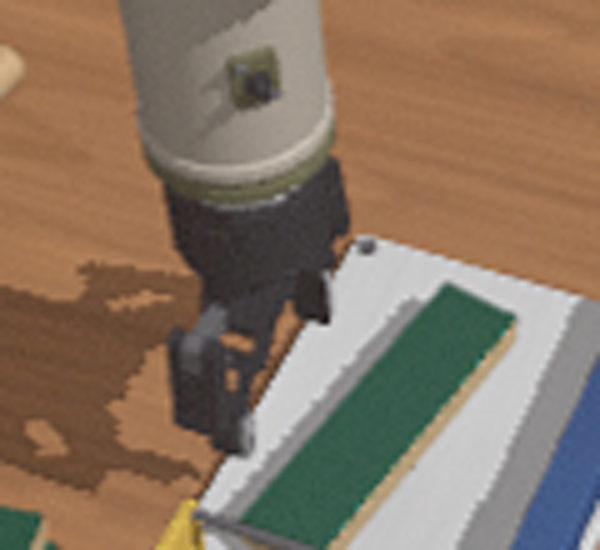

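The far finger tip shows at crop (235,455). That matches the 13 mm set-back, so the tips stand at about z 29. I'll go down 11 mm more, then push.

```bash
python3 -m crank '{"slide":[[0,0,0.006],[0,0,0.005],[0,0,0],[0,0,0]],"twist":[0,0,0,0]}'
python3 -m crank '{"slide":[[0.005,0,0],[0.005,0,0],[0.005,0,0],[0.005,0,0],[0.005,0,0],[0.005,0,0],[0.005,0,0],[0.005,0,0]],"twist":[0,0,0,0,0,0,0,0]}'
python3 - <<'E'
from h import *
d=cam("top");save(d,"t4.png",(220,50,420,240),3.1)
E
```

```text
time: 5.5
tool_pos: [556.0, -42.0, 4.8]
tcp_rot: [-180.0, -0.0, 88.9]
ft_force: [0.6, -0.4, 0.4]
finger_gap: 85.5
time: 6.3
tool_pos: [557.3, -1.6, 5.4]
tcp_rot: [180.0, 0.0, 88.9]
ft_force: [-0.9, -1.2, 0.7]
finger_gap: 85.0
```

View pics/t4.png

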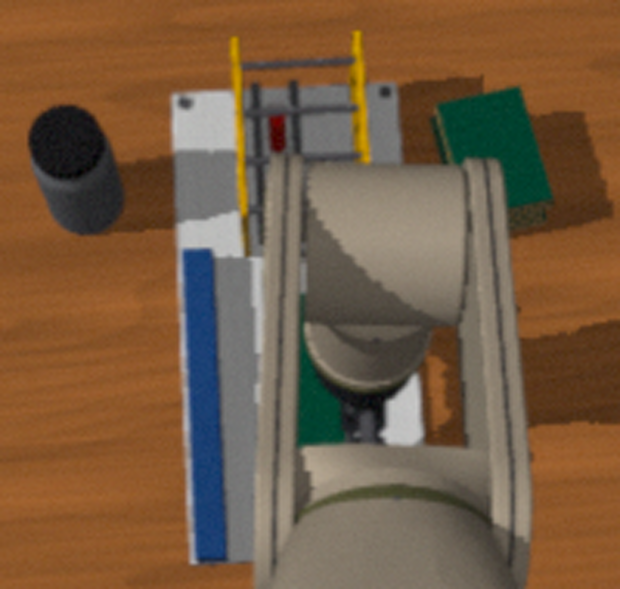

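The top view shows the strip's left edge at crop (300,290-440), now parallel to the fence and moving with the fingers. I'll keep pushing.

```bash
python3 -m crank '{"slide":[[0.005,0,0],[0.005,0,0],[0.005,0,0],[0.005,0,0],[0.005,0,0],[0.005,0,0],[0.005,0,0],[0.005,0,0]],"twist":[0,0,0,0,0,0,0,0]}'
python3 -m crank '{"slide":[[0.002,0,0],[0.002,0,0],[0.002,0,0],[0.001,0,0],[0,0,0]],"twist":[0,0,0,0,0]}'
python3 - <<'E'
from h import *
d=cam("wrist");save(d,"w5.png")
E
```

```text
time: 7.15
tool_pos: [557.9, 38.4, 5.3]
tcp_rot: [-180.0, 0.0, 88.9]
ft_force: [0.4, -1.7, 0.4]
finger_gap: 85.6
time: 7.65
tool_pos: [558.0, 45.2, 5.2]
tcp_rot: [-180.0, -0.0, 88.9]
ft_force: [-0.0, -0.3, -0.2]
finger_gap: 85.2
```

View pics/w5.png

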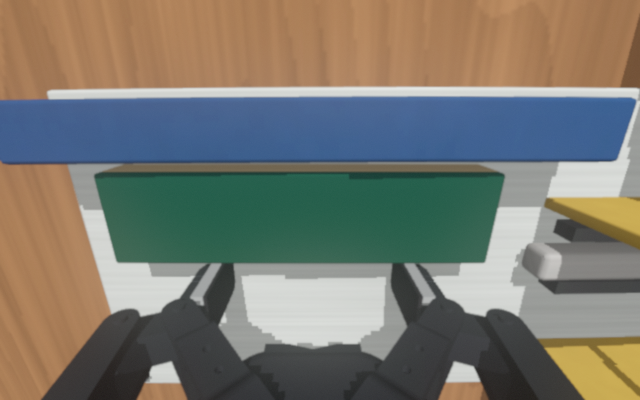

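The strip is parallel to the fence with a small gap left: its far edge is at row ~166 and the fence edge at ~162. I'll push on in 1 mm steps until the force rises.

```bash
python3 -m crank '{"slide":[[0.001,0,0],[0.001,0,0],[0,0,0]],"twist":[0,0,0]}'
python3 -m crank '{"slide":[[0.001,0,0],[0.001,0,0],[0,0,0]],"twist":[0,0,0]}'
python3 -m crank '{"slide":[[0.001,0,0],[0.001,0,0],[0,0,0]],"twist":[0,0,0]}'
```

```text
time: 8.0
tool_pos: [558.0, 47.1, 5.2]
tcp_rot: [-180.0, -0.0, 88.9]
ft_force: [0.2, -1.3, 0.1]
finger_gap: 85.5
time: 8.3
tool_pos: [558.1, 49.1, 5.2]
tcp_rot: [-180.0, -0.0, 88.9]
ft_force: [1.2, 0.7, 0.2]
finger_gap: 85.8
time: 8.6
tool_pos: [558.3, 50.8, 5.3]
tcp_rot: [180.0, 0.0, 88.9]
ft_force: [1.2, -2.2, -0.4]
finger_gap: 85.1
```

```bash
python3 -m crank '{"slide":[[0.001,0,0],[0.001,0,0],[0,0,0]],"twist":[0,0,0]}'
python3 - <<'E'
from h import *
np.set_printoptions(precision=1,suppress=True)
print(status.sense()['ft_force'])
d=cam("wrist");save(d,"w6.png",(60,60,560,290),1.6)
E
```

```text
time: 8.9
tool_pos: [558.3, 51.0, 5.3]
tcp_rot: [-180.0, 0.2, 88.9]
ft_force: [-0.2, -12.6, -0.5]
finger_gap: 85.6
[ -0.2 -12.6  -0.5]
```

View pics/w6.png

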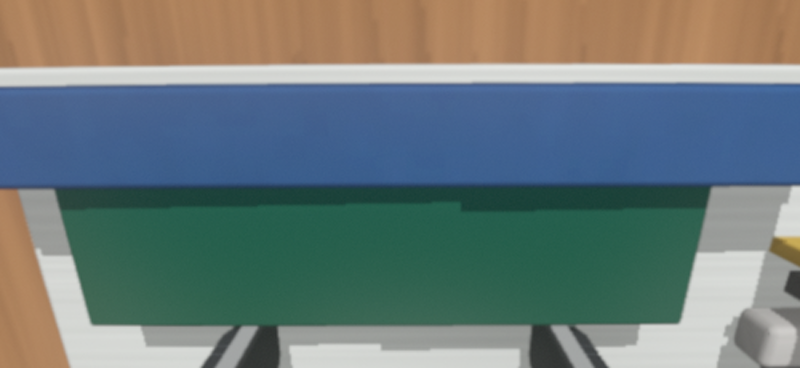

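The gap is gone and the push force is 12.6 N, so the strip is flush. I'll hold briefly, back off, rise and check.

```bash
python3 -m crank '{"slide":[[0,0,0],[0,0,0],[-0.005,0,0],[-0.01,0,0],[-0.02,0,0],[0,0,-0.02],[0,0,-0.04],[0,0,-0.04]],"twist":[0,0,0,0,0,0,0,0]}'
python3 -m crank '{"slide":[[0,0,-0.04],[0,0,-0.04],[0,0,-0.02],[0,0,0],[0,0,0]],"twist":[0,0,0,0,0]}'
python3 - <<'E'
from h import *
d=cam("wrist");save(d,"w7.png")
d=cam("top");save(d,"t7.png",(220,50,420,240),3.1)
E
```

```text
time: 9.75
tool_pos: [556.4, 17.6, 105.5]
tcp_rot: [-179.9, -0.0, 88.8]
ft_force: [-0.1, 0.3, 0.0]
finger_gap: 85.5
time: 10.25
tool_pos: [557.7, 17.8, 205.4]
tcp_rot: [180.0, -0.0, 88.9]
ft_force: [-0.1, -0.2, -1.4]
finger_gap: 85.4
```

View pics/w7.png

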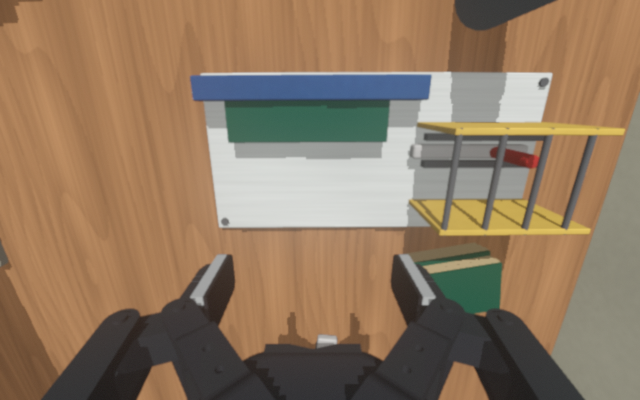

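View pics/t7.png

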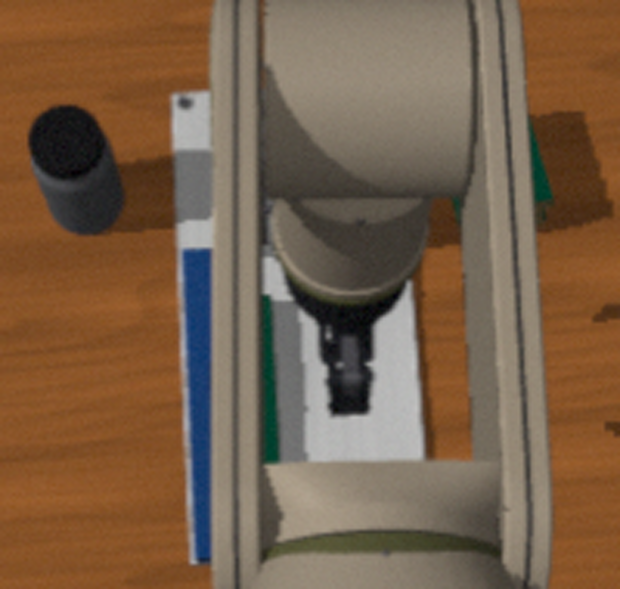

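The strip is flush along the fence: its near edge runs (228,142)-(387,141) and the fence edge is at row 100. The red post stands at (495-538,157). I'll cross-check by numbers.

Run:
```python
from h import *
np.set_printoptions(precision=1,suppress=True)
d=cam("wrist");t=np.array([631.1,44.2]);a=np.radians(-1.1);R=np.array([[np.cos(a),-np.sin(a)],[np.sin(a),np.cos(a)]])
def j(uv,z): return (world(d,uv,z)[:,:2]-t)@R
print("strip near edge",j([(228,142),(387,141)],32)); print("plate R edge",j([(219,229),(408,229)],10)); print("plate NL,FL",j([(205,74),(550,72)],10),"fence face",j([(194,100),(430,100)],40))
print("post base/top",j([(497,153)],28),j([(537,160)],88),"guard tops near",j([(420,125),(412,201)],105),"far",j([(619,130),(582,232)],105))
d=cam("top");print("jar top",world(d,[(243,92)],130),"base",world(d,[(248,117)],0))
save(d,"x.png",(220,70,270,140),6)
```

```text
strip near edge [[-170.3   15.7]
 [   8.6   16.8]]
plate R edge [[-200.5 -102. ]
 [  52.5 -101.7]]
plate NL,FL [[-195.7   88.5]
 [ 191.9   91.5]] fence face [[-199.5   60.4]
 [  48.1   60.3]]
post base/top [[138.6   3. ]] [[138.6   6.2]] guard tops near [[ 16.4  39. ]
 [ 17.4 -29.2]] far [[190.4  35.9]
 [188.1 -61.1]]
jar top [[750.6 202.4 130. ]] base [[739.1 208.    0. ]]
```

Those agree: the strip's near edge is at jig y 15.7-16.8, against an ideal 15, and its origin is at x ≈ -81. The post is at x ≈ 139, y 3-6. Next is the rod.

```bash
python3 -m crank '{"slide":[[0,0,0],[0,0,0],[0,0,0],[0,0,0],[0,0,0],[0,0,0],[0,0,0],[0,0,0]],"twist":[-0.137,-0.137,-0.137,-0.137,-0.137,-0.137,-0.137,-0.137]}'
python3 -m crank '{"slide":[[0,0,0],[0,0,0],[0,0,0],[0,0,0]],"twist":[-0.137,-0.137,-0.137,0]}'
python3 -m crank '{"slide":[[0.0103,0.0389,0],[0.0103,0.0389,0],[0.0103,0.0389,0],[0.0103,0.0389,0],[0.0103,0.0389,0],[0.0103,0.0389,0],[0.0103,0.0389,0],[0.0103,0.0389,0]],"twist":[0,0,0,0,0,0,0,0]}'
python3 -m crank '{"slide":[[0,0,0],[0,0,0],[0,0,0]],"twist":[0,0,0]}'
python3 - <<'E'
from h import *
d=cam("wrist");save(d,"w8.png")
E
```

```text
time: 11.25
tool_pos: [556.9, 18.0, 203.8]
tcp_rot: [-179.9, -0.1, 152.0]
ft_force: [-0.5, -0.1, -0.4]
finger_gap: 85.0
time: 11.65
tool_pos: [556.9, 18.0, 204.0]
tcp_rot: [-180.0, -0.1, 175.4]
ft_force: [0.3, -0.1, 0.1]
finger_gap: 85.4
time: 12.45
tool_pos: [500.5, 336.4, 204.5]
tcp_rot: [-180.0, -0.1, 175.0]
ft_force: [0.0, -0.8, 0.6]
finger_gap: 85.5
time: 12.75
tool_pos: [501.3, 334.1, 204.7]
tcp_rot: [-179.9, -0.0, 175.1]
ft_force: [-0.9, 0.3, 0.6]
finger_gap: 85.1
```

View pics/w8.png

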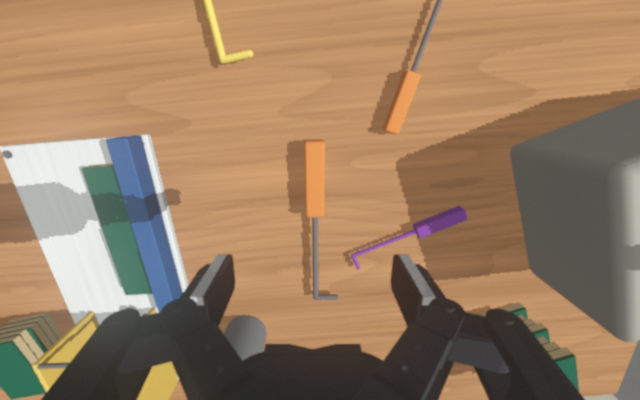

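The large orange rod is in the middle of the picture: grip (305-326,141-216), hook at (315-337,297). I'll check its pose.

Run:
```python
from h import *
np.set_printoptions(precision=1,suppress=True)
d=cam("wrist");print(world(d,[(305.5,142),(326,141),(325.5,216),(307,216)],24),world(d,[(315,142),(316,216)],24),world(d,[(317,296),(337,297)],14))
save(d,"w9.png",(280,120,360,310),3)
```

```text
[[457.  328.4  24. ]
 [457.9 352.1  24. ]
 [551.1 344.9  24. ]
 [549.1 321.6  24. ]] [[457.9 339.3  24. ]
 [550.1 332.9  24. ]] [[679.1 323.9  14. ]
 [683.4 352.8  14. ]]
```

View pics/w9.png

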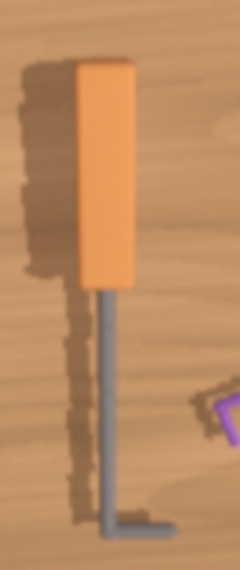

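```bash
python3 -m crank '{"slide":[[0,0.001,0.04],[0,0,0.04],[0,0,0.04],[0,0,0.03],[0,0,0.015],[0,0,0],[0,0,0]],"twist":[0,0,0,0,0,0,0]}'
python3 -m crank '{"slide":[[0,0,0.015],[0,0,0.010],[0,0,0],[0,0,0]],"twist":[0,0,0,0]}'
```

```text
time: 13.55
tool_pos: [502.5, 335.9, 41.7]
tcp_rot: [180.0, 0.1, 175.2]
ft_force: [0.6, 1.0, 0.5]
finger_gap: 85.6
time: 13.95
tool_pos: [501.1, 335.8, 14.9]
tcp_rot: [-180.0, -0.0, 175.2]
ft_force: [-0.7, 0.4, -0.3]
finger_gap: 85.6
```

```bash
python3 -m crank '{"slide":[[0,0,0.005],[0,0,0.005],[0,0,0]],"twist":[0,0,0]}'
python3 -m crank '{"slide":[[0,0,0],[0,0,0],[0,0,0],[0,0,0],[0,0,0],[0,0,0],[0,0,0],[0,0,0]],"twist":[0,0,0,0,0,0,0,0]}' 1 60
python3 -m crank '{"slide":[[0,0,0],[0,0,-0.02],[0,0,-0.04],[0,0,-0.04],[0,0,-0.04],[0,0,-0.03],[0,0,0],[0,0,0]],"twist":[0,0,0,0,0,0,0,0]}'
python3 - <<'E'
from h import *
d=cam("wrist");save(d,"w10.png")
d=cam("scene");save(d,"s10.png",(280,100,560,340),2.5)
E
```

```text
time: 14.25
tool_pos: [500.8, 335.6, 4.4]
tcp_rot: [-180.0, -0.1, 175.2]
ft_force: [0.1, -0.4, -0.1]
finger_gap: 85.1
time: 15.05
tool_pos: [501.8, 336.1, 5.7]
tcp_rot: [180.0, 0.0, 175.2]
ft_force: [0.1, -0.2, 4.5]
finger_gap: 22.6
time: 15.85
tool_pos: [501.5, 335.9, 175.3]
tcp_rot: [180.0, 0.0, 175.2]
ft_force: [-0.5, -0.4, -2.2]
finger_gap: 22.6
```

View pics/w10.png

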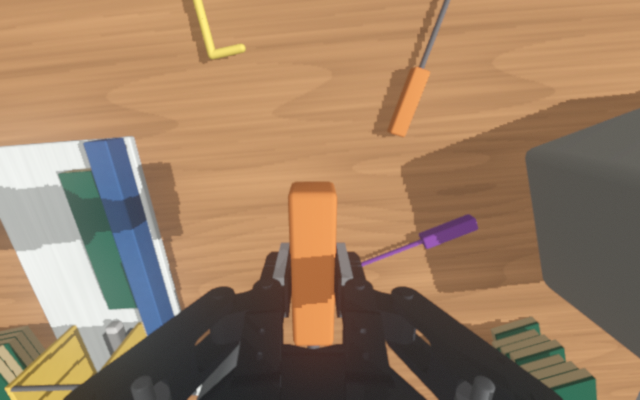

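View pics/s10.png

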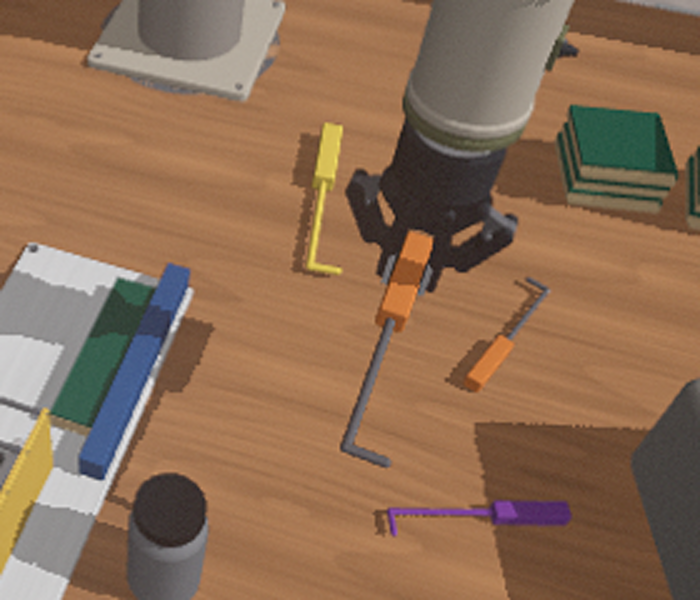

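The rod is held, gap 22.6 mm. The hook corner is at scene (418,279) and its tip at (435,285). I'll compare the predicted hook with the picture.

```bash
cat >> h.py <<'E'
def rodpts(P,s=None,off=(-10,0,-5.5),yawd=0.0,pit=0.0):
    """rod-frame points -> world; TCP sits at rod x=off[0]; underside off[2] from TCP"""
    s=s or status.sense(); yaw=s['tcp_rot'][2]-180+yawd
    R=Ro.from_euler('ZY',[yaw,pit],degrees=True)
    return s['tool_pos']+R.apply(np.array(P,float)-[off[0],off[1],0])+[0,0,off[2]]
E
python3 - <<'E'
from h import *
np.set_printoptions(precision=1,suppress=True)
d=cam("scene")
P=[(170,0,12),(170,34,12),(40,0,12),(40,0,24)]
for p in(0,2,-2): print(p,((pix(d,rodpts(P,pit=p))-[280,100])*2.5).tolist())
save(d,"s11.png",(400,180,460,300),5)
d=cam("top");save(d,"t11.png",(150,90,260,230),4);print(((pix(d,rodpts(P))-[150,90])*4))
E
```

```text
0 [[343.7198273506681, 445.2545246031798], [388.8565972496251, 462.3201043653597], [389.29912283091244, 319.93586074964867], [392.44041222548816, 310.7576384318477]]
2 [[342.09816395590593, 449.9861654100914], [386.93331793590755, 467.005558719778], [388.72290851999196, 321.5989416673659], [391.71844238920073, 312.8254318459126]]
-2 [[345.44289945631067, 440.2408960026646], [390.87774908666404, 457.34636442996646], [389.89236353190836, 318.2260870241069], [393.1754552473586, 308.65466669068013]]
[[152.1 105.7]
 [ 91.6 105.5]
 [135.  333.3]
 [129.2 327.6]]
```

View pics/t11.png

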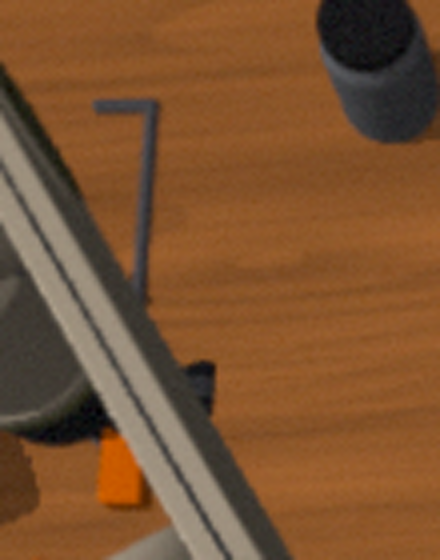

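The predicted hook corner is (343.7,445.3) against (345,447) seen in the scene crop. In the top crop it is (152,106) against (155,103). So the rod is level and where I modelled it. Now I'll carry it to just before the guard's mouth.

```bash
python3 -m crank '{"slide":[[0,0,0],[0.0031,-0.042,0],[0.0031,-0.042,0],[0.0031,-0.042,0],[0.0031,-0.042,0],[0.0031,-0.042,0],[0.0031,-0.042,0],[0.0031,-0.042,0]],"twist":[-0.065,0,0,0,0,0,0,0]}'
python3 -m crank '{"slide":[[0.0031,-0.042,0],[0,0,0],[0,0,0],[0,0,0.03],[0,0,0.02],[0,0,0],[0,0,0]],"twist":[0,0,0,0,0,0,0]}'
python3 - <<'E'
from h import *
np.set_printoptions(precision=1,suppress=True)
t=np.array([631.1,44.2]);a=np.radians(-1.1);R=np.array([[np.cos(a),-np.sin(a)],[np.sin(a),np.cos(a)]])
s=status.sense();print((s['tool_pos'][:2]-t)@R, (rodpts([(170,0,12),(170,34,12)],s)[:,:2]-t)@R)
E
```

```text
time: 16.85
tool_pos: [473.1, 40.9, 174.0]
tcp_rot: [-180.0, -0.1, 179.0]
ft_force: [0.4, 0.2, -0.7]
finger_gap: 22.7
time: 17.55
tool_pos: [470.0, 1.6, 125.0]
tcp_rot: [180.0, -0.1, 179.0]
ft_force: [0.6, 0.3, -1.0]
finger_gap: 22.4
[-160.2  -45.7] [[ 19.8 -45.2]
 [ 19.7 -11.2]]
```

```bash
python3 -m crank '{"slide":[[0,-0.002,0.03],[0,0,0.03],[0,0,0.013],[0,0,0],[0,0,0]],"twist":[0,0,0,0,0]}'
python3 - <<'E'
from h import *
np.set_printoptions(precision=1,suppress=True)
t=np.array([631.1,44.2]);a=np.radians(-1.1);R=np.array([[np.cos(a),-np.sin(a)],[np.sin(a),np.cos(a)]])
s=status.sense();print(s['tool_pos'],(rodpts([(170,0,12),(170,34,12)],s)[:,:2]-t)@R)
d=cam("scene");save(d,"s12.png",(200,170,380,370),3);print((pix(d,rodpts([(170,0,12),(170,34,12)],s))-[200,170])*3)
d=cam("top");save(d,"t12.png",(250,50,390,190),4);print((pix(d,rodpts([(170,0,12),(170,34,12)],s))-[250,50])*4)
E
```

```text
time: 18.05
tool_pos: [471.4, -1.4, 53.7]
tcp_rot: [-180.0, 0.1, 179.0]
ft_force: [0.6, -0.4, -1.0]
finger_gap: 22.5
[471.4  -1.4  53.7] [[ 21.2 -48.4]
 [ 21.1 -14.4]]
[[213.3 247.7]
 [253.3 261.2]]
[[334.4 343.6]
 [278.4 346.4]]
```

View pics/s12.png

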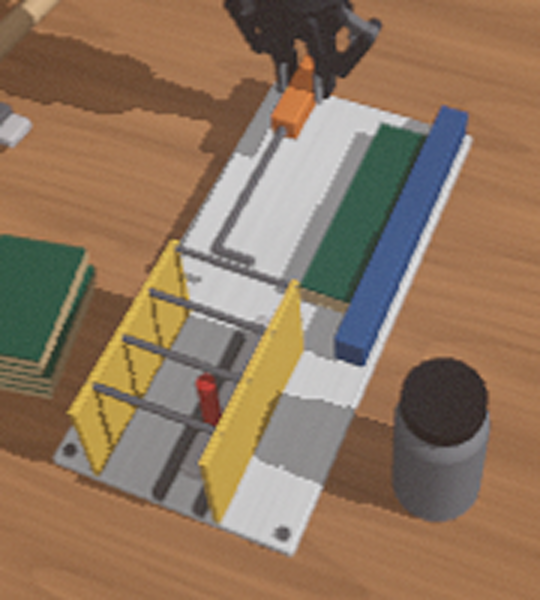

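View pics/t12.png

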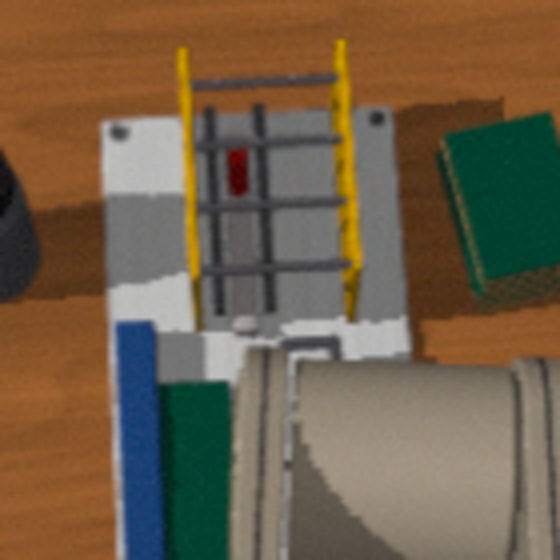

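The scene shows the hook corner at (215,247) just in front of the mouth, right of the post, clear of walls and bars, and it matches the prediction. Now I'll insert it.

```bash
python3 -m crank '{"slide":[[-0.015,0,0],[-0.015,0,0],[-0.015,0,0],[-0.015,0,0],[0,0,0]],"twist":[0,0,0,0,0]}'
python3 -m crank '{"slide":[[-0.015,0,0],[-0.015,0,0],[-0.015,0,0],[-0.015,0,0],[-0.015,0,0],[-0.01,0,0],[0,0,0],[0,0,0]],"twist":[0,0,0,0,0,0,0,0]}'
python3 - <<'E'
from h import *
np.set_printoptions(precision=1,suppress=True)
t=np.array([631.1,44.2]);a=np.radians(-1.1);R=np.array([[np.cos(a),-np.sin(a)],[np.sin(a),np.cos(a)]])
s=status.sense();print(s['tool_pos'],(rodpts([(170,0,12),(170,34,12)],s)[:,:2]-t)@R)
d=cam("scene");save(d,"s13.png",(200,230,330,370),4.2);print((pix(d,rodpts([(170,0,12),(170,34,12)],s))-[200,230])*4.2)
d=cam("top");save(d,"t13.png",(280,50,350,140),6);print((pix(d,rodpts([(170,0,12),(170,34,12)],s))-[280,50])*6)
E
```

```text
time: 18.65
tool_pos: [533.3, -2.9, 54.4]
tcp_rot: [-180.0, 0.2, 178.9]
ft_force: [0.4, -0.2, -1.2]
finger_gap: 22.8
time: 19.45
tool_pos: [615.0, -4.2, 52.7]
tcp_rot: [180.0, -0.0, 179.0]
ft_force: [-0.1, 0.4, -1.7]
finger_gap: 22.8
[615.   -4.2  52.7] [[164.9 -48.5]
 [164.8 -14.5]]
[[172.5 316.6]
 [232.8 339.7]]
[[300.8 189.4]
 [219.3 193.3]]
```

View pics/s13.png

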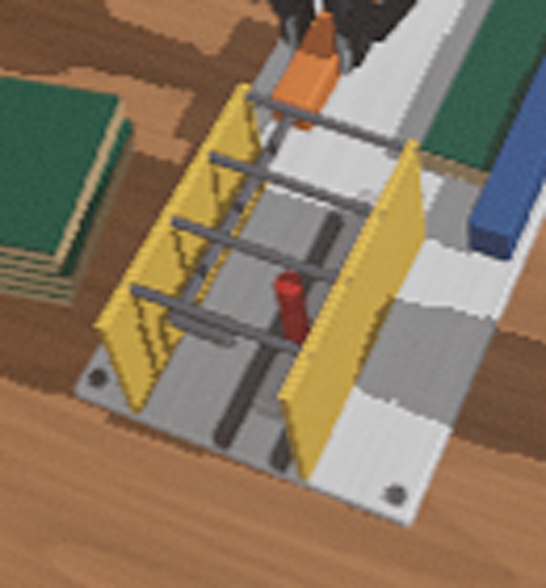

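View pics/t13.png

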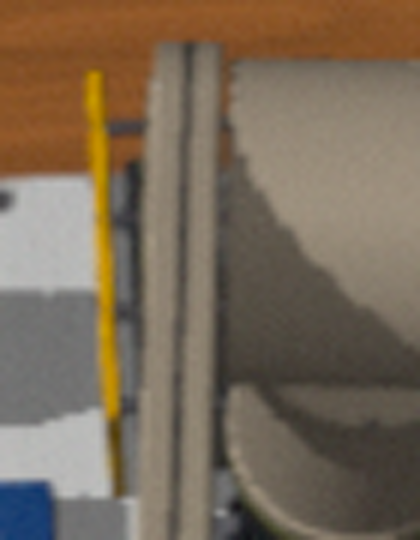

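The prong runs (172,318)-(235,342), beside and beyond the post, whose top is at (290,279). I'll check the post's x.

```bash
python3 - <<'E'
from h import *
np.set_printoptions(precision=1,suppress=True)
t=np.array([631.1,44.2]);a=np.radians(-1.1);R=np.array([[np.cos(a),-np.sin(a)],[np.sin(a),np.cos(a)]])
d=cam("scene");print((world(d,np.array([(290,280)])/4.2+[200,230],88)[:,:2]-t)@R)
for x in(135,140,145):
  print(x,((pix(d,[[*(R@[x,3]+t),z] for z in(28,58,88)])-[200,230])*4.2).tolist())
E
python3 -m crank '{"slide":[[0,0.006,0],[0,0.006,0],[0,0.006,0],[0,0.006,0],[0,0.006,0],[0,0,0],[0,0,0]],"twist":[0,0,0,0,0,0,0]}'
python3 - <<'E'
from h import *
d=cam("scene");save(d,"s14.png",(200,230,330,370),4.2)
E
```

```text
[[137.6   7. ]]
135 [[297.3113778790998, 329.7049912673891], [291.37262986615985, 302.07912629753054], [285.1086543917422, 272.9195939697705]]
140 [[293.0464755083274, 337.9515073537818], [286.97132395815174, 310.45456103862904], [280.5622129414549, 281.4253505965223]]
145 [[288.753147484471, 346.25289164334066], [282.53985694732415, 318.8873491251668], [275.98371364458836, 289.9911016378106]]
time: 20.3
tool_pos: [615.9, 26.0, 52.2]
tcp_rot: [-180.0, -0.0, 179.0]
ft_force: [0.2, -0.4, -0.4]
finger_gap: 22.4
```

View pics/s14.png

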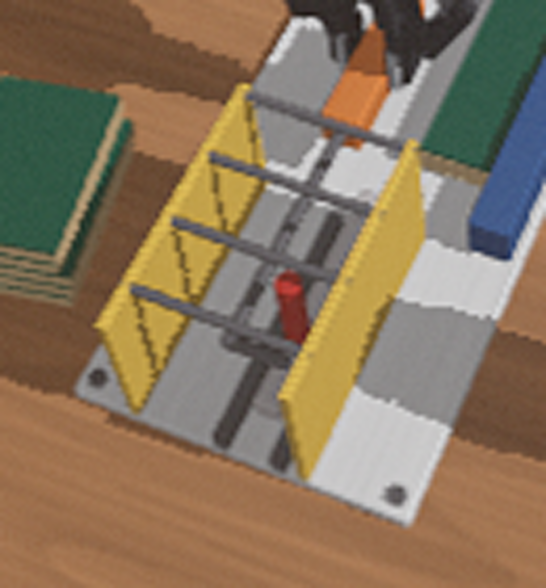

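The prong now lies behind the post, at (225-300,345). I'll draw the bolt.

```bash
python3 -m crank '{"slide":[[0.01,0,0],[0.01,0,0],[0.008,0,0],[0.008,0,0],[0.008,0,0],[0,0,0]],"twist":[0,0,0,0,0,0]}'
python3 -m crank '{"slide":[[0.008,0,0],[0.008,0,0],[0.008,0,0],[0.008,0,0],[0.008,0,0],[0,0,0]],"twist":[0,0,0,0,0,0]}'
python3 - <<'E'
from h import *
d=cam("scene");save(d,"s15.png",(200,200,330,340),4.2)
E
```

```text
time: 20.95
tool_pos: [570.8, 26.6, 52.2]
tcp_rot: [180.0, -0.1, 178.9]
ft_force: [-0.8, 0.6, -1.4]
finger_gap: 23.1
time: 21.55
tool_pos: [530.4, 27.4, 52.0]
tcp_rot: [-180.0, -0.1, 179.0]
ft_force: [-0.1, -0.2, -2.2]
finger_gap: 22.7
```

View pics/s15.png

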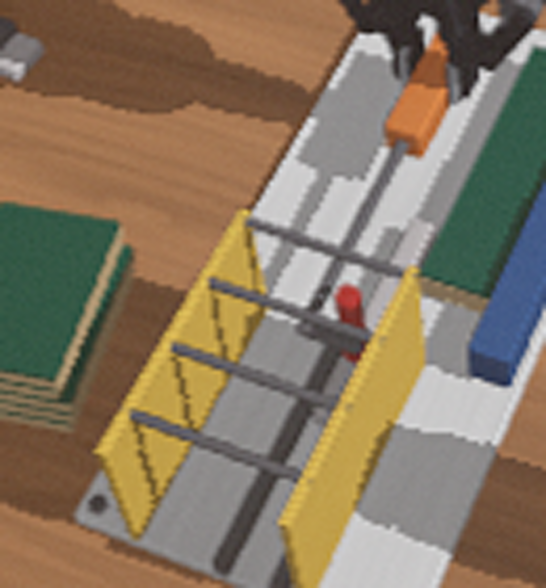

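The post has moved with the hook to (350,300) and the tongue is coming out beside the strip. I'll continue to the end stop.

```bash
python3 -m crank '{"slide":[[0.004,0,0],[0.003,0,0],[0,0,0]],"twist":[0,0,0]}'
python3 -m crank '{"slide":[[0.002,0,0],[0,0,0],[0,0,0]],"twist":[0,0,0]}'
python3 -m crank '{"slide":[[0.002,0,0],[0,0,0],[0,0,0]],"twist":[0,0,0]}'
```

```text
time: 21.9
tool_pos: [524.7, 27.5, 52.3]
tcp_rot: [-180.0, -0.0, 178.9]
ft_force: [2.3, -0.4, -2.0]
finger_gap: 22.5
time: 22.2
tool_pos: [522.9, 27.5, 52.3]
tcp_rot: [-180.0, -0.0, 178.9]
ft_force: [2.2, 0.5, -1.6]
finger_gap: 22.7
time: 22.5
tool_pos: [521.4, 27.5, 52.5]
tcp_rot: [180.0, 0.1, 178.9]
ft_force: [5.1, 0.3, -2.7]
finger_gap: 22.7
```

```bash
python3 -m crank '{"slide":[[0.002,0,0],[0,0,0],[0,0,0]],"twist":[0,0,0]}'
python3 - <<'E'
from h import *
np.set_printoptions(precision=1,suppress=True)
t=np.array([631.1,44.2]);a=np.radians(-1.1);R=np.array([[np.cos(a),-np.sin(a)],[np.sin(a),np.cos(a)]])
s=status.sense();print((rodpts([(170,0,12)],s)[:,:2]-t)@R)
d=cam("scene");save(d,"s16.png",(230,180,360,320),4.2)
for x in(60,65): print(x,((pix(d,[[*(R@[x,3]+t),z] for z in(28,58,88)])-[230,180])*4.2).tolist(),((pix(d,[[*(R@[x-95,-5]+t),28],[*(R@[x-95,11]+t),28]])-[230,180])*4.2).tolist())
E
```

```text
time: 22.8
tool_pos: [521.2, 27.6, 53.3]
tcp_rot: [180.0, 0.3, 178.9]
ft_force: [11.6, 1.3, -3.8]
finger_gap: 23.1
[[ 70.4 -18.6]]
60 [[232.0443348141814, 422.2630010949125], [227.95890953515465, 392.9765702482733], [223.66179364341085, 362.15167491059645]] [[288.39989733305754, 284.53378691136885], [313.8696518139892, 292.8607704027164]]
65 [[228.17610518481936, 429.74373068190897], [223.9776157847191, 400.5532727768005], [219.56079319991105, 369.8238377767615]] [[284.9320952418647, 291.1537647195053], [310.4651239080077, 299.5342995034563]]
```

View pics/s16.png

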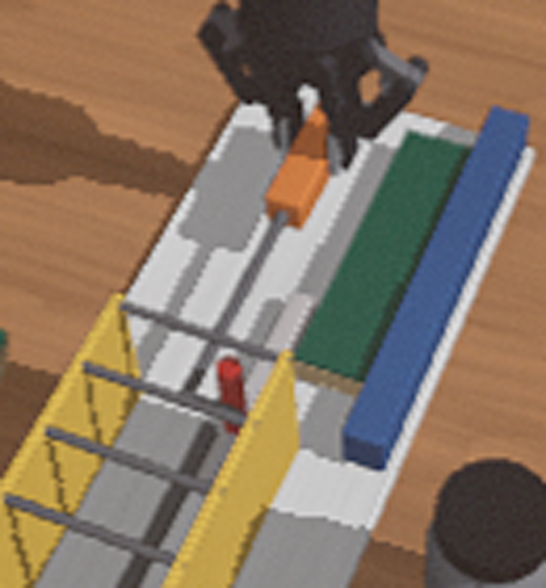

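The force rises to 11.6 N at the stop. The hook is at jig x 70.4 (71 expected) and the post's top at crop (229,364) fits x = 60, so the bolt is fully drawn. I'll unhook it by going forward, then right, then out.

```bash
python3 -m crank '{"slide":[[-0.008,0,0],[-0.008,0,0],[0,0,0],[0,-0.01,0],[0,-0.01,0],[0,-0.01,0],[0,0,0],[0,0,0]],"twist":[0,0,0,0,0,0,0,0]}'
python3 - <<'E'
from h import *
d=cam("scene");save(d,"s17.png",(230,180,360,320),4.2)
E
```

```text
time: 23.65
tool_pos: [534.3, -3.3, 52.3]
tcp_rot: [180.0, 0.0, 178.9]
ft_force: [-0.7, -0.6, -1.6]
finger_gap: 22.8
```

View pics/s17.png

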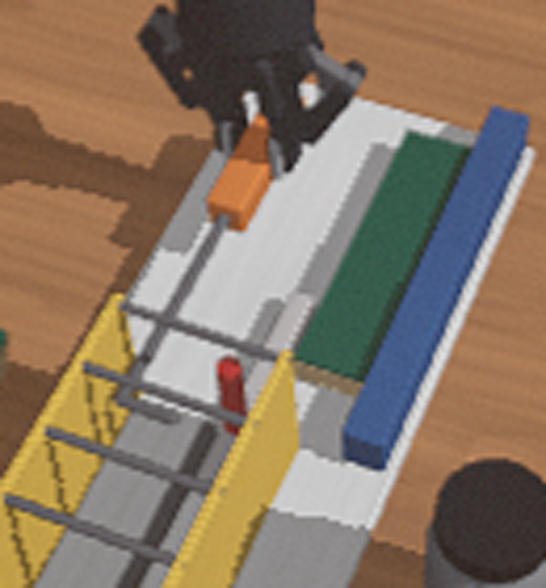

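The hook, at (115-180,400-420), is clear of the post, which hasn't moved. I'll withdraw, rise and return to the free spot where the rod came from.

```bash
python3 -m crank '{"slide":[[0.014,0,0],[0.014,0,0],[0.014,0,0],[0.014,0,0],[0.014,0,0],[0,0,0],[0,0,-0.02],[0,0,-0.03]],"twist":[0,0,0,0,0,0,0,0]}'
python3 -m crank '{"slide":[[0,0,-0.03],[0,0,-0.03],[0,0,-0.03],[0,0,0],[-0.0032,0.03,0],[-0.0032,0.04,0],[-0.0032,0.04,0],[-0.0032,0.04,0]],"twist":[0,0,0,0,0,0,0,0]}'
python3 -m crank '{"slide":[[-0.0032,0.04,0],[-0.0032,0.04,0],[-0.0032,0.04,0],[-0.0032,0.04,0],[-0.0032,0.035,0],[0,0,0],[0,0,0]],"twist":[0,0,0,0,0,0,0.065]}'
python3 -m crank '{"slide":[[0,0,0],[0,0,0]],"twist":[0,0]}'
```

```text
time: 24.5
tool_pos: [463.1, -1.0, 101.1]
tcp_rot: [180.0, -0.2, 179.0]
ft_force: [0.7, 0.4, -1.4]
finger_gap: 22.6
time: 25.3
tool_pos: [480.1, 150.0, 191.6]
tcp_rot: [180.0, -0.0, 178.9]
ft_force: [0.6, -0.7, -1.8]
finger_gap: 22.7
time: 26.0
tool_pos: [499.1, 344.2, 190.8]
tcp_rot: [-179.9, -0.1, 175.3]
ft_force: [0.6, -0.3, -1.9]
finger_gap: 22.6
time: 26.2
tool_pos: [499.5, 342.7, 191.6]
tcp_rot: [-180.0, -0.0, 175.3]
ft_force: [0.4, -0.4, -1.7]
finger_gap: 22.9
```

```bash
python3 -m crank '{"slide":[[0,-0.006,0.04],[0,0,0.04],[0,0,0.04],[0,0,0.03],[0,0,0.02],[0,0,0],[0,0,0]],"twist":[0,0,0,0,0,0,0]}'
python3 -m crank '{"slide":[[0,0,0.006],[0,0,0.004],[0,0,0],[0,0,0]],"twist":[0,0,0,0]}'
```

```text
time: 26.9
tool_pos: [499.2, 336.6, 22.6]
tcp_rot: [-180.0, -0.0, 175.2]
ft_force: [0.4, 0.7, -0.3]
finger_gap: 22.8
time: 27.3
tool_pos: [499.2, 337.1, 12.7]
tcp_rot: [180.0, 0.0, 175.2]
ft_force: [-0.6, 0.1, -1.7]
finger_gap: 22.6
```

```bash
python3 -m crank '{"slide":[[0,0,0.003],[0,0,0.002],[0,0,0],[0,0,0]],"twist":[0,0,0,0]}'
python3 -m crank '{"slide":[[0,0,0.001],[0,0,0],[0,0,0]],"twist":[0,0,0]}'
python3 -m crank '{"slide":[[0,0,0.001],[0,0,0],[0,0,0]],"twist":[0,0,0]}'
```

```text
time: 27.7
tool_pos: [498.9, 336.9, 7.1]
tcp_rot: [-180.0, -0.0, 175.2]
ft_force: [0.4, -0.4, -0.5]
finger_gap: 22.6
time: 28.0
tool_pos: [499.0, 337.0, 6.3]
tcp_rot: [-180.0, -0.0, 175.2]
ft_force: [0.2, 0.3, -1.4]
finger_gap: 22.6
time: 28.3
tool_pos: [499.3, 337.1, 5.7]
tcp_rot: [180.0, 0.0, 175.2]
ft_force: [-2.0, -2.0, 3.2]
finger_gap: 22.8
```

The force turned upwards at z 5.7, the same height as at the grasp, so the rod is on the bench. I'll release and rise.

```bash
python3 -m crank '{"slide":[[0,0,0],[0,0,0],[0,0,0],[0,0,0],[0,0,0],[0,0,0],[0,0,0],[0,0,0]],"twist":[0,0,0,0,0,0,0,0]}' 0
python3 -m crank '{"slide":[[0,0,-0.01],[0,0,-0.02],[0,0,-0.04],[0,0,-0.04],[0,0,-0.04],[0,0,-0.04],[0,0,0],[0,0,0]],"twist":[0,0,0,0,0,0,0,0]}'
python3 - <<'E'
from h import *
np.set_printoptions(precision=1,suppress=True)
d=cam("wrist");save(d,"w18.png");d=cam("scene");save(d,"s18.png",(120,100,520,360),2);d=cam("top");save(d,"t18.png",(180,30,500,240),2.4)
E
```

```text
time: 29.1
tool_pos: [499.1, 337.0, 5.3]
tcp_rot: [180.0, 0.0, 175.2]
ft_force: [0.1, 0.4, 0.0]
finger_gap: 85.3
time: 29.9
tool_pos: [500.0, 337.5, 197.8]
tcp_rot: [179.9, 0.2, 175.2]
ft_force: [-0.1, -0.1, -0.9]
finger_gap: 85.6
```

View pics/w18.png

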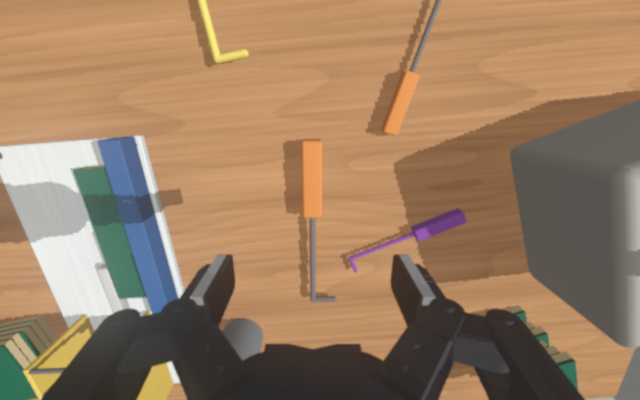

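View pics/s18.png

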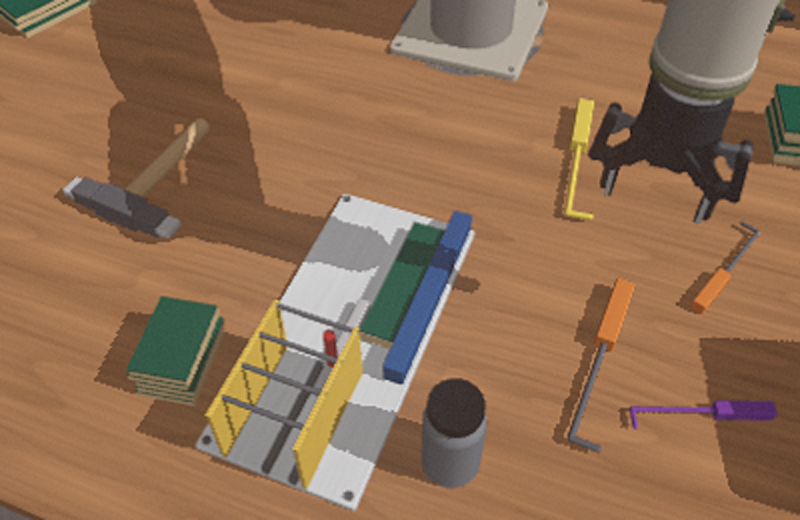

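View pics/t18.png

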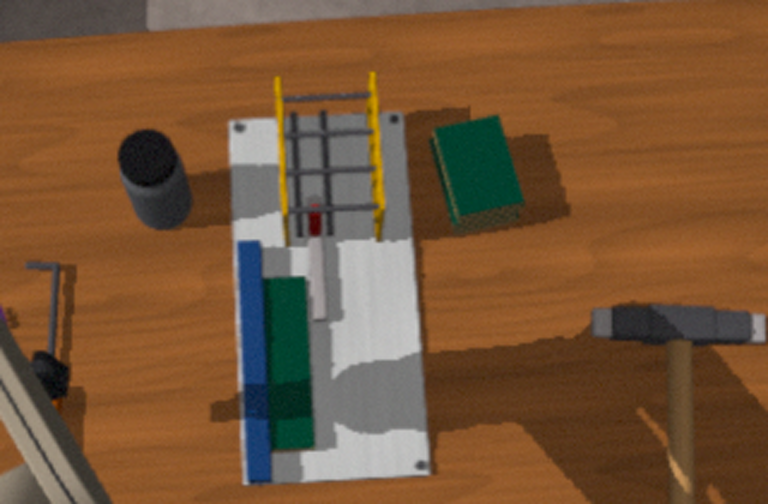

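Run:
```python
from h import *
np.set_printoptions(precision=1,suppress=True)
t=np.array([631.1,44.2]);a=np.radians(-1.1);R=np.array([[np.cos(a),-np.sin(a)],[np.sin(a),np.cos(a)]])
d=cam("top");j=lambda p,z:(world(d,np.array(p)/2.4+[180,30],z)[:,:2]-t)@R
print("strip R edge",j([(306,277),(314,448)],32),"tongue end",j([(320,320)],28),"fence face",j([(261,241),(271,481)],40))
```

```text
strip R edge [[   9.4   15.9]
 [-169.6   16.5]] tongue end [[-36.2   3.8]] fence face [[  48.1   60.5]
 [-201.8   60.6]]
```

```bash
python3 -c "
from bench import hand_in
print(hand_in())"
```

```text
the job is handed in; nothing more can be done
None
```

The job is done and handed in at about 30 s of the 72 s allowed; no verdict is reported.

**What I did:**
- **Strip:** I pushed it against the fence with both open fingers, and the force rose to 12.6 N on contact.
- **Bolt:** I drew it to its stop with the large orange rod, where the force reached 11.6 N.
- **Rod:** I unhooked it and laid it back on its free spot on the bench.

**Last checks:**
- **Strip:** its near edge is at jig y 15.9–16.5 mm (ideal 15), which puts the origin at about y 38 mm and x -80 mm. It is turned about 0.003 rad. The 1 mm excess is within calibration error, and the fence face also reads 0.5 mm high.
- **Bolt:** the tongue end is at jig x -36 mm, where fully drawn is -35 mm, and it overlaps the strip's far end.
- **Rod:** in the pictures it lies flat on the bench with its hook level, and the gripper is clear at z 198 mm.
- **Bystanders:** the hammer, tile stack and jar look unmoved in the pictures. I did not measure them against their starting positions.

No check failed.

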